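Put the mixed-up stain bottles back on their colour pads

TASK

On the staining bench the reagents on the coloured pads stand on one another's pads. Swap them round, using the spare yellow pad (or any free patch of bench) on the way, so that the brown bottle with the black cap stands on the black pad, the red-capped bottle on the red pad, the blue-capped bottle on the blue pad and the little green vial on the green pad. Leave each upright and in the middle of its pad, never tipping one over or dropping it.

Things in the scene. Friction and masses are not known exactly. Their poses are not given: they have to be found in the camera images.
- bottle_brown: large brown glass reagent bottle, black ribbed screw cap, cream label. Round and upright: body 57 mm diameter up to 112 mm, cap 52 mm diameter from 112 to 125 mm. About 0.31 kg. Origin: centre of its underside, z up its axis; yaw means nothing. Rigid, closed. Starts on one of the pads (a stock bottle of the same look stands at the far back of the bench, fixed, x about 0.9 m: not this one).
- bottle_red: reagent bottle with pink-red contents and red ribbed screw cap. Round and upright: body 48 mm diameter up to 89 mm, cap 44 mm diameter from 89 to 102 mm. About 0.16 kg. Origin: centre of its underside, z up its axis. Rigid, closed. Starts on one of the pads (a stock bottle of the same look stands at the far back of the bench, fixed, x about 0.9 m: not this one).
- bottle_blue: white reagent bottle with blue ribbed screw cap. Round and upright: body 53 mm diameter up to 105 mm, cap 49 mm diameter from 105 to 118 mm. About 0.22 kg. Origin: centre of its underside, z up its axis. Rigid, closed. Starts on one of the pads (a stock bottle of the same look stands at the far back of the bench, fixed, x about 0.9 m: not this one).
- vial_green: small clear vial with green stain in it and a white stopper. Round and upright: body 24 mm diameter up to 40 mm, stopper 28 mm diameter from 40 to 48 mm. About 0.03 kg. Origin: centre of its underside, z up its axis. Rigid, closed. Starts on one of the pads.
- pad_black: black round pad, flat disc of 90 mm diameter, 5 mm thick, with a thin pale centring ring (75 mm) printed on it; fixed to the bench. Origin: centre of its underside, on the bench top, z up; its top is at z = 0.005. Occupied at the start by a bottle or vial that belongs elsewhere.
- pad_red: red round pad, flat disc of 90 mm diameter, 5 mm thick, with a thin pale centring ring (75 mm) printed on it; fixed to the bench. Origin: centre of its underside, on the bench top, z up; its top is at z = 0.005. Occupied at the start by a bottle or vial that belongs elsewhere.
- pad_blue: blue round pad, flat disc of 90 mm diameter, 5 mm thick, with a thin pale centring ring (75 mm) printed on it; fixed to the bench. Origin: centre of its underside, on the bench top, z up; its top is at z = 0.005. Occupied at the start by a bottle or vial that belongs elsewhere.
- pad_green: green round pad, flat disc of 90 mm diameter, 5 mm thick, with a thin pale centring ring (75 mm) printed on it; fixed to the bench. Origin: centre of its underside, on the bench top, z up; its top is at z = 0.005. Occupied at the start by a bottle or vial that belongs elsewhere.
- pad_yellow: yellow round pad, flat disc of 90 mm diameter, 5 mm thick, with a thin pale centring ring (75 mm) printed on it; fixed to the bench. Origin: centre of its underside, on the bench top, z up; its top is at z = 0.005. Spare pad, empty at the start and standing apart (pads' centres are at least 0.12 m from one another).
Things that resemble listed ones, but are neither listed nor needed, are in the scene too. What is shaped like the bottle_red but orange is not meant.

How it is judged:
At the end, for the whole second after the job is handed in: Each of the four stands on its own pad, axis within 13 mm of the pad's centre, its foot on the pad (height within 3 mm), upright within 0.08 rad, at rest and released (horizontal distance between bottle_brown and pad_black below 0.013 m and z of bottle_brown in the frame of pad_black between 0.002 and 0.008 m and angle between each of bottle_brown, bottle_red, bottle_blue, vial_green's own z axis and vertical below 0.08 rad and linear speed of each of bottle_brown, bottle_red, bottle_blue, vial_green below 0.02 m/s and angular speed of each of bottle_brown, bottle_red, bottle_blue, vial_green below 0.3 rad/s and contact force between the fingers and bottle_brown below 0.1 N and horizontal distance between bottle_red and pad_red below 0.013 m and z of bottle_red in the frame of pad_red between 0.002 and 0.008 m and contact force between the fingers and bottle_red below 0.1 N and horizontal distance between bottle_blue and pad_blue below 0.013 m and z of bottle_blue in the frame of pad_blue between 0.002 and 0.008 m and contact force between the fingers and bottle_blue below 0.1 N and horizontal distance between vial_green and pad_green below 0.013 m and z of vial_green in the frame of pad_green between 0.002 and 0.008 m and contact force between the fingers and vial_green below 0.1 N); the robot touches nothing.
It fails at once if a bottle or the vial is tipped more than about 35 degrees (angle between any of bottle_brown, bottle_red, bottle_blue, vial_green's own z axis and vertical above 0.6 rad).
It fails at once if a bottle or the vial is dropped from more than about 4 cm ((height (world z) of bottle_brown above 0.03 m and linear speed of bottle_brown above 0.5 m/s and contact force between each of the arm, the fingers and bottle_brown below 0.01 N) or (height (world z) of bottle_red above 0.03 m and linear speed of bottle_red above 0.5 m/s and contact force between each of the arm, the fingers and bottle_red below 0.01 N) or (height (world z) of bottle_blue above 0.03 m and linear speed of bottle_blue above 0.5 m/s and contact force between each of the arm, the fingers and bottle_blue below 0.01 N) or (height (world z) of vial_green above 0.03 m and linear speed of vial_green above 0.5 m/s and contact force between each of the arm, the fingers and vial_green below 0.01 N)).
It also fails if it takes over 128 s, if anything falls off the work surface, if the arm or the gripper's body presses on something with over 40 N, if the wrist force passes 120 N, or if a joint passes its speed limit or range.

ROBOT

A 7-joint arm with a two-finger parallel gripper is mounted at the origin on a cart in front of the work surface, level with it; the furniture and walls round the work are solid. World frame = base frame: x ahead of the robot, y to its left, z up, the work surface at z = 0. Lengths are in m, angles in rad, forces in N, time in s.
With the tool pointing down it reaches from about 0.425 to 0.95 m from the base axis. Payload 16.7 kg.
Tool frame: the origin (TCP) lies at the very end of the fingers, on their centre line; the grasp point (between the pads) lies 19 mm behind it; z points along the fingers, x is the direction in which the jaws open and shut, and the axes are right-handed (so a half turn about z gives the same grasp; the last joint's range is limited). The gripper opens to 94 mm and grips with 3 to 60 N. Pads are 16 mm wide; open, the fingers measure 119 mm over their backs; the gripper's body (75 mm by 177 mm) begins 78 mm behind the grasp point.
Start: joints at [1.175, 0.426, 0.074, 1.606, -0.034, 1.111, -0.067], TCP at [0.165, -0.655, 0.205] pointing down, gripper open.
Joint ranges: [-2.85, 2.85], [-0.5, 2.14], [-1.23, 1.37], [0.21, 2.46], [-1.02, 4.16], [0.16, 2.05], [-2.73, 2.73]. Speed limits (rad/s): [1.89, 1.89, 2.39, 2.39, 3.01, 3.01, 3.01].

INTERFACE

Orientations are given as a rotation vector (axis times angle).
In Python, from plant import bot gives the robot as it stands.
- The arm moves only by the tool play_rows, never from a script. Its argument "targets" is a list of rows, each a list of 7 numbers: the turn, a rotation vector about the tool's x, y, z in degrees, then the shift along the tool's x, y, z in mm, then the finger opening in mm, from 0 to 94. A call has 1 to 5 rows; each row shifts and turns the commanded pose from where the row before left it, along the tool's axes as they then stand; what a row does not reach is not made up. A row lasts 1/8 s, in which the tool goes at most 62.5 mm and 10.7 degrees, less where a joint would pass 70% of its speed; a pose out of reach is approached as far as the arm can. A call is refused whole if a number of a shift passes 62.5 or a number of a turn 10.7, either way. A call with a gripper value outside its range is refused whole. The fingers move at their own pace and stop on an object; "force" is the grip in N (left out, the last holds). Time passes only in rows, so rows that do not move let the fingers close. It gives the time, the measured TCP pose, the force and the opening at its end, in the units of the state.
- bot.get_state(): the state, without advancing time (a new reading comes with each control period).
- bot.camera(name): name is "scene" or "top"; returns a dict with "frame" (480x640x3 uint8, blue, green, red), "depth" (480x640 float32, m along the optical axis (not along the pixel's ray), 0 where there is no reading), "K" (3x3 intrinsics, pixels), "origin" and "rotation" of the camera in the world. Camera axes: x right, y down, z forward; pixel columns grow to the right and rows downward; lengths in m; the calibration is good to about 2 mm. A picture is of the moment at which its call begins.
- bot.sign_off(): hands the job in, once; it reports no verdict.
The state is a dict: "clock": time; "joints": joint angles; "dq": joint speeds; "joint_torque": joint torques, N m; "ee_pos": TCP position; "tool_rot": TCP orientation; "ft_force": force on the tool from outside, world axes, zero at the start; "torque": the same for the moment, N m; "opening": finger opening in m.
Only numpy, scipy, OpenCV 4.12 (cv2) and the standard library are available. Lean on these libraries where they do the work, as an engineer would, in place of code of your own. Each camera call takes 0.05 s, during which the arm holds its last target. There are 200 camera calls.

## Working session

There is one attempt and no reset: what is moved stays moved. The work goes in short steps, Python scripts to look and compute and a tool call to move; the robot and the scene stay as the last step left them, time stands still between calls to the robot, and variables do not carry over. Pictures are saved under pics/ and viewed, about 12 in all and at most 16, crops included, and the job is handed in when it is done.

Besides the shell and the picture viewer there is one more tool, called after "Call:" by a JSON object that holds its "method" and its "body". play_rows: Moves the arm, as the interface text tells. Its arguments: {"type":"object","properties":{"targets":{"type":"array","items":{"type":"array","items":{"type":"number"}}},"force":{"type":"number"}},"required":["targets"]}

```bash
mkdir -p pics; python3 - <<'E'
from plant import bot
import cv2,pickle
s=bot.get_state();print(s['clock'],s['ee_pos'],s['tool_rot'],s['opening'],s['ft_force'])
d={}
for n in('scene','top'):
    c=bot.camera(n);d[n]=c;cv2.imwrite(f'pics/{n}0.png',c['frame']);print(n,c['K'].tolist(),c['origin'],c['rotation'].tolist())
pickle.dump(d,open('c0.pkl','wb'))
E
```

```text
0.0 [ 0.16474596 -0.6541276   0.20475783] [-2.47737104e+00  1.93073415e+00  1.72985524e-03] 0.09382500837490028 [-0.3036839  -0.11317214 -0.02479126]
scene [[472.45390295029586, 0.0, 310.54997592507146], [0.0, 472.45390295029586, 240.06272381168972], [0.0, 0.0, 1.0]] [0.14702517 0.76384089 0.53229945] [-0.7294117421864309, 2.47071460803691, -1.2681035795720572]
top [[572.540701819725, 0.0, 322.35177546142853], [0.0, 572.540701819725, 231.41920264965572], [0.0, 0.0, 1.0]] [0.34317028 0.18309289 1.12524614] [-2.1005207720524943, 2.1428791423900564, -0.17934398977344929]
```

View pics/top0.png

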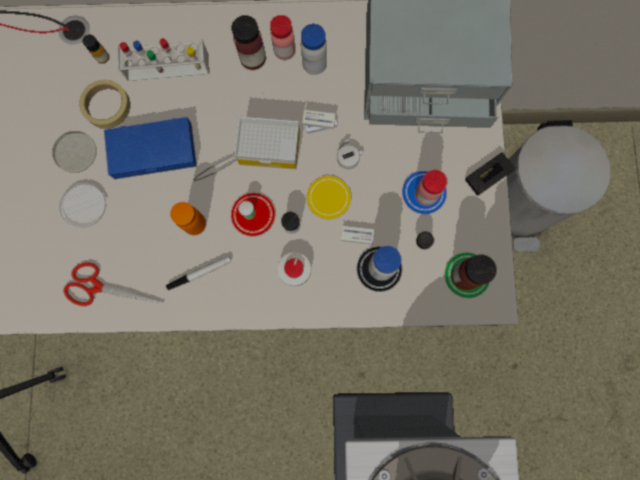

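View pics/scene0.png

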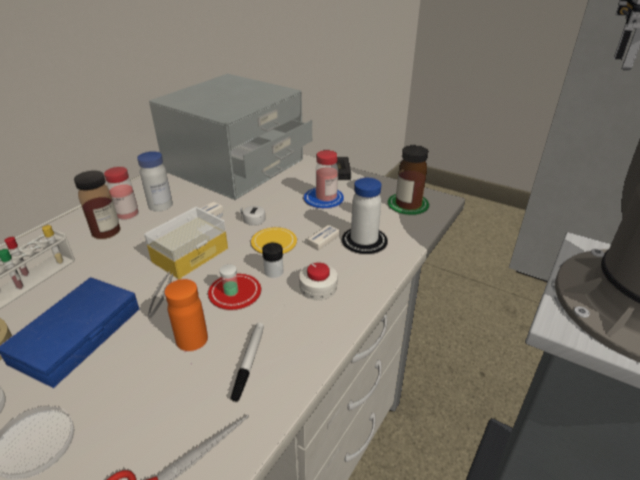

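The top view shows the vial on red (252,214), the blue bottle on black (380,268), the red bottle on blue (425,192) and the brown bottle on green (468,274). Yellow (329,197) is free. Next I'll measure the positions.

```bash
cat > h.py <<'E'
import numpy as np,cv2
from scipy.spatial.transform import Rotation as R
from scipy.optimize import least_squares
def rays(c):
    v,u=np.mgrid[0:480,0:640];K=c['K']
    d=np.stack([(u-K[0,2])/K[0,0],(v-K[1,2])/K[1,1],np.ones(u.shape)],-1)
    r=np.asarray(c['rotation']);M=r if r.shape==(3,3) else R.from_rotvec(r).as_matrix()
    return d@M.T
def plane(c,z):
    d=rays(c);return c['origin']+d*((z-c['origin'][2])/d[...,2])[...,None]
def cloud(c): return c['origin']+rays(c)*c['depth'][...,None]
def fitc(P,r):
    f=least_squares(lambda p:np.hypot(P[:,0]-p[0],P[:,1]-p[1])-r,P.mean(0)[:2],loss='soft_l1',f_scale=.002)
    e=np.abs(f.fun) if False else np.abs(np.hypot(*(P[:,:2]-f.x).T)-r);return f.x,np.median(e)
HSV={'red':((172,6),120,60),'blue':((105,125),120,60),'green':((55,85),90,40),'yellow':((22,34),120,80)}
def cmask(fr,name):
    h,s,v=cv2.split(cv2.cvtColor(fr,cv2.COLOR_BGR2HSV))
    if name=='black': return v<60
    (a,b),S,V=HSV[name];hm=(h>=a)&(h<=b) if a<b else (h>=a)|(h<=b)
    return hm&(s>S)&(v>V)
def near(c,name,z,xy,rad):
    W=plane(c,z)[...,:2];return cmask(c['frame'],name)&(np.hypot(W[...,0]-xy[0],W[...,1]-xy[1])<rad)
def hullfit(c,m,z,r):
    m=cv2.morphologyEx(m.astype(np.uint8),cv2.MORPH_OPEN,np.ones((2,2)))
    pts=np.argwhere(m>0);hull=cv2.convexHull(pts[:,::-1].astype(np.int32))[:,0]
    return fitc(plane(c,z)[hull[:,1],hull[:,0]],r)
E
python3 - <<'E'
import pickle;from h import *
d=pickle.load(open('c0.pkl','rb'));t=d['top']
px={'black':(380,268),'red':(252,214),'blue':(425,192),'green':(468,274),'yellow':(329,197)}
W=plane(t,.005)
for n,(u,v) in px.items():
    g=W[v,u,:2];out=[]
    for k in d:
        c=d[k];C=cloud(c);m=near(c,n,.005,g,.06)&(np.abs(C[...,2]-.005)<.006)
        x,e=hullfit(c,m,.005,.045);out.append((k,m.sum(),x.round(4).tolist(),round(e,4)))
    print(n,g.round(3),out)
# caps from depth
obj={'brown':(480,268,.130,.026),'red':(433,183,.107,.022),'blue':(387,260,.123,.0245),'vial':(246,210,.053,.014)}
for n,(u,v,z,r) in obj.items():
    g=plane(t,z)[v,u,:2]
    for k in d:
        C=cloud(d[k]);m=(np.hypot(C[...,0]-g[0],C[...,1]-g[1])<.045)&(np.abs(C[...,2]-z)<.006)
        P=C[m];
        if len(P)<5: print(n,k,'few');continue
        x,rr=cv2.minEnclosingCircle(P[:,:2].astype(np.float32));print(n,g.round(3),k,len(P),'z',np.median(P[:,2]).round(4),'mean',P.mean(0)[:2].round(4),'mec',np.round(x,4),round(rr,4))
C=cloud(t)
print('obstacles');
for n,(u,v) in dict(orange=(184,213),blk1=(290,221),blk2=(425,240),btn=(294,268),box=(488,173),drawer=(432,108),drawerfront=(432,125),white=(348,155),tray=(268,140),swab=(357,234),tape=(320,118)).items():print(n,C[v,u].round(3))
E
```

```text
black [0.472 0.082] [('scene', np.int64(357), [0.4671, 0.0909], np.float64(0.0016)), ('top', np.int64(512), [0.4705, 0.0814], np.float64(0.0017))]
red [0.586 0.334] [('scene', np.int64(1135), [0.5809, 0.3388], np.float64(0.0008)), ('top', np.int64(1194), [0.584, 0.3314], np.float64(0.0011))]
blue [ 0.624 -0.014] [('scene', np.int64(341), [0.6179, -0.0029], np.float64(0.0015)), ('top', np.int64(603), [0.6228, -0.014], np.float64(0.0016))]
green [ 0.457 -0.089] [('scene', np.int64(233), [0.4513, -0.0793], np.float64(0.002)), ('top', np.int64(450), [0.4541, -0.0904], np.float64(0.0012))]
yellow [0.617 0.18 ] [('scene', np.int64(721), [0.6117, 0.1879], np.float64(0.0018)), ('top', np.int64(1478), [0.6156, 0.1787], np.float64(0.0006))]
brown [ 0.454 -0.08 ] scene 266 z 0.1272 mean [ 0.4528 -0.0773] mec [ 0.4532 -0.0795] 0.0274
brown [ 0.454 -0.08 ] top 716 z 0.1299 mean [ 0.4526 -0.0821] mec [ 0.4531 -0.0825] 0.0268
red [ 0.615 -0.011] scene 173 z 0.1042 mean [ 0.619  -0.0108] mec [ 0.6201 -0.0121] 0.0233
red [ 0.615 -0.011] top 445 z 0.1069 mean [ 0.6186 -0.0148] mec [ 0.6192 -0.0152] 0.0223
blue [0.472 0.08 ] scene 312 z 0.1204 mean [0.4742 0.0843] mec [0.4751 0.0818] 0.0252
blue [0.472 0.08 ] top 592 z 0.123 mean [0.4742 0.0794] mec [0.4742 0.0794] 0.0245
vial [0.584 0.34 ] scene 168 z 0.0511 mean [0.5868 0.3437] mec [0.5879 0.3428] 0.0144
vial [0.584 0.34 ] top 167 z 0.053 mean [0.5871 0.34  ] mec [0.5875 0.3394] 0.0142
obstacles
orange [0.569 0.446 0.105]
blk1 [0.56  0.255 0.053]
blk2 [ 0.52  -0.002  0.043]
btn [0.471 0.249 0.041]
box [ 0.656 -0.138  0.019]
drawer [ 0.761 -0.018  0.103]
drawerfront [ 0.741 -0.023  0.068]
white [0.697 0.14  0.028]
tray [0.719 0.296 0.066]
swab [0.539 0.126 0.014]
tape [0.776 0.194 0.029]
```

```bash
cat > go.py <<'E'
import sys;from plant import bot;from h import *
# usage: go.py step_mm x y z [x y z ...]  (mm world) -> tool rows to tool x=+X world, z down
s=bot.get_state();p=np.array(s['ee_pos'])*1e3;T=R.from_rotvec(s['tool_rot'])
G=R.from_matrix(np.diag([1.,-1,-1]))
step=float(sys.argv[1]);W=np.array(sys.argv[2:],float).reshape(-1,3)
print(s['clock'],p.round(1),np.degrees((T.inv()*G).as_rotvec()).round(1),'open',round(s['opening']*1e3,1),'f',np.round(s['ft_force'],1))
for w in W:
    n=max(1,int(np.ceil(np.linalg.norm(w-p)/step)));dp=(w-p)/n
    for i in range(n):
        r=(T.inv()*G).as_rotvec(degrees=True);a=np.linalg.norm(r);r=r*min(1,10/max(a,1e-9)) if a>.4 else r*0
        print(np.round(r,1).tolist()+np.round(T.inv().apply(dp),0).tolist());T=T*R.from_rotvec(r,degrees=True)
    p=w
E
python3 go.py 55 400 -350 205 450 0 210 560 250 200 587 340 150
```

```text
0.1 [ 164.8 -654.2  204.8] [ -0.    0.1 -75.9] open 94.3 f [ 0.2 -0.2 -0.4]
[-0.0, 0.0, -10.0, -34.0, -43.0, 0.0]
[-0.0, 0.0, -10.0, -26.0, -48.0, 0.0]
[-0.0, 0.0, -10.0, -17.0, -52.0, -0.0]
[-0.0, 0.0, -10.0, -8.0, -54.0, -0.0]
[-0.0, 0.0, -10.0, 2.0, -55.0, -0.0]
[-0.0, 0.0, -10.0, 11.0, -54.0, -0.0]
[-0.0, 0.0, -10.0, 20.0, -51.0, -0.0]
[-0.0, 0.0, -5.9, 2.0, -50.0, -1.0]
[-0.0, -0.0, -0.0, 7.0, -50.0, -1.0]
[-0.0, -0.0, -0.0, 7.0, -50.0, -1.0]
[-0.0, -0.0, -0.0, 7.0, -50.0, -1.0]
[-0.0, -0.0, -0.0, 7.0, -50.0, -1.0]
[-0.0, -0.0, -0.0, 7.0, -50.0, -1.0]
[-0.0, -0.0, -0.0, 7.0, -50.0, -1.0]
[-0.0, -0.0, -0.0, 22.0, -50.0, 2.0]
[-0.0, -0.0, -0.0, 22.0, -50.0, 2.0]
[-0.0, -0.0, -0.0, 22.0, -50.0, 2.0]
[-0.0, -0.0, -0.0, 22.0, -50.0, 2.0]
[-0.0, -0.0, -0.0, 22.0, -50.0, 2.0]
[-0.0, -0.0, -0.0, 14.0, -45.0, 25.0]
[-0.0, -0.0, -0.0, 14.0, -45.0, 25.0]
```

Call:
{"method": "play_rows", "body": {"targets": [[0,0,-10,-34,-43,0,94],[0,0,-10,-26,-48,0,94],[0,0,-10,-17,-52,0,94],[0,0,-10,-8,-54,0,94],[0,0,-10,2,-55,0,94]]}}

```text
clock: 0.72
ee_pos: [0.3327, -0.4361, 0.2054]
tool_rot: [-3.064, 0.694, 0.0]
ft_force: [0.3, -0.6, -0.2]
opening: 0.0941
```

Call:
{"method": "play_rows", "body": {"targets": [[0,0,-10,11,-54,0,94],[0,0,-10,20,-51,0,94],[0,0,-5.9,2,-50,0,94],[0,0,0,7,-50,0,94],[0,0,0,7,-50,0,94]]}}

```text
clock: 1.35
ee_pos: [0.4195, -0.1991, 0.2053]
tool_rot: [-3.142, -0.001, 0.0]
ft_force: [0.3, 0.6, 1.1]
opening: 0.0941
```

Call:
{"method": "play_rows", "body": {"targets": [[0,0,0,7,-50,0,94],[0,0,0,7,-50,0,94],[0,0,0,7,-50,0,94],[0,0,0,7,-50,0,94]]}}

```text
clock: 1.85
ee_pos: [0.4473, 0.0008, 0.2055]
tool_rot: [3.141, 0.001, 0.0]
ft_force: [0.8, -0.3, 0.4]
opening: 0.094
```

Call:
{"method": "play_rows", "body": {"targets": [[0,0,0,20,-48,0,60],[0,0,0,20,-48,0,60],[0,0,0,20,-48,0,60],[0,0,0,20,-49,0,60],[0,0,0,20,-49,0,60]]}}

```text
clock: 2.48
ee_pos: [0.5478, 0.2427, 0.2052]
tool_rot: [3.141, 0.0, -0.001]
ft_force: [-0.3, -0.9, 0.8]
opening: 0.0598
```

Call:
{"method": "play_rows", "body": {"targets": [[0,0,0,20,-49,0,60],[0,0,0,20,-48,40,60],[0,0,0,0,0,45,60],[0,0,0,0,0,0,60]]}}

```text
clock: 2.98
ee_pos: [0.5844, 0.335, 0.1189]
tool_rot: [3.139, 0.002, -0.009]
ft_force: [-0.7, -0.6, -0.0]
opening: 0.06
```

```bash
python3 - <<'E'
from plant import bot
import cv2
s=bot.get_state();print(s['clock'],s['ee_pos'],s['opening'])
f=bot.camera('scene')['frame'];g=bot.camera('top')['frame']
a=cv2.resize(f[200:350,160:360],None,fx=2,fy=2);b=cv2.resize(g[140:290,180:380],None,fx=2,fy=2)
cv2.imwrite('pics/a1.png',cv2.hconcat([a,b]))
E
```

```text
2.975 [0.58436035 0.33504664 0.11888248] 0.05997827731283843
```

View pics/a1.png

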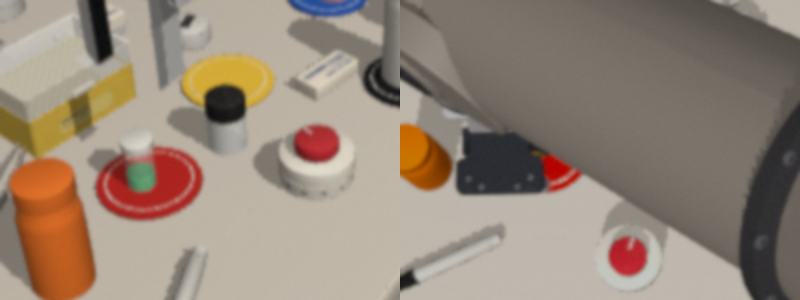

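The crop shows the fingers above the vial, with nothing in their way. I'll descend.

Call:
{"method": "play_rows", "body": {"targets": [[0,0,0,0,0,40,60],[0,0,0,0,0,40,60],[0,0,0,0,0,22,60],[0,0,0,0,0,0,60]]}}

```text
clock: 3.58
ee_pos: [0.5865, 0.3357, 0.0208]
tool_rot: [3.141, 0.0, -0.0]
ft_force: [-0.1, 0.7, 0.8]
opening: 0.0599
```

Call:
{"method": "play_rows", "body": {"targets": [[0,0,0,0,0,0,15],[0,0,0,0,0,0,15],[0,0,0,0,0,0,15],[0,0,0,0,0,0,15],[0,0,0,0,0,0,15]], "force": 12}}

```text
clock: 4.2
ee_pos: [0.5867, 0.3363, 0.0209]
tool_rot: [-3.141, -0.001, -0.001]
ft_force: [0.2, -0.0, 5.1]
opening: 0.0271
```

```bash
python3 - <<'E'
from plant import bot
import cv2
f=bot.camera('scene')['frame'];cv2.imwrite('pics/a2.png',cv2.resize(f[180:350,120:360],None,fx=3,fy=3))
E
```

```text
(no output)
```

View pics/a2.png

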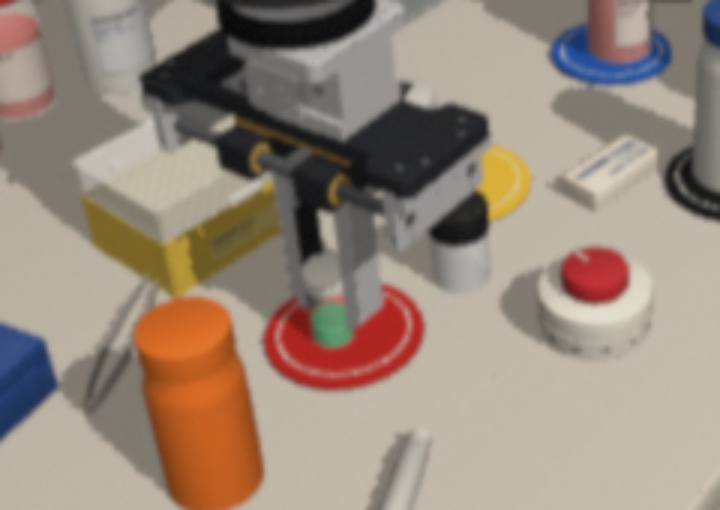

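Opening is 27 mm, so the vial is held by its stopper. Next: yellow pad.

Call:
{"method": "play_rows", "body": {"targets": [[0,0,0,0,0,-25,15],[0,0,0,0,0,-50,15],[0,0,0,7,40,0,15],[0,0,0,7,40,0,15],[0,0,0,7,40,0,15]]}}

```text
clock: 4.88
ee_pos: [0.6077, 0.2151, 0.0971]
tool_rot: [-3.141, -0.002, -0.002]
ft_force: [0.4, -0.0, -1.5]
opening: 0.027
```

Call:
{"method": "play_rows", "body": {"targets": [[0,0,0,8,41,0,15],[0,0,0,0,0,0,15],[0,0,0,0,0,0,15]]}}

```text
clock: 5.25
ee_pos: [0.6155, 0.1758, 0.0966]
tool_rot: [-3.141, -0.001, -0.001]
ft_force: [0.7, 0.7, 0.1]
opening: 0.0268
```

```bash
python3 - <<'E'
import pickle;from plant import bot
from h import *
d={k:bot.camera(k) for k in('scene','top')};pickle.dump(d,open('c1.pkl','wb'))
s=bot.get_state();print(s['ee_pos'],s['opening'],s['ft_force'])
t=d['top'];m=near(t,'red',.005,(.584,.331),.06);print('redpad',m.sum(),hullfit(t,m,.005,.045))
cv2.imwrite('pics/a3.png',d['scene']['frame'][120:360,160:480])
E
```

```text
[0.61517966 0.17656621 0.09612364] 0.027104034644024912 [ 0.27492917  1.47512787 -0.77114741]
redpad 1411 (array([0.58416612, 0.33115496]), np.float64(0.0011210566718010406))
```

View pics/a3.png

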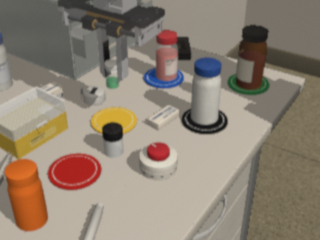

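The vial hangs upright above yellow, and the empty red pad measures (0.584, 0.331). I'll lower it.

Call:
{"method": "play_rows", "body": {"targets": [[0,0,0,0,0,40,15],[0,0,0,0,0,25,15],[0,0,0,0,0,10,15],[0,0,0,0,0,0,15],[0,0,0,0,0,0,15]]}}

```text
clock: 5.98
ee_pos: [0.6156, 0.1758, 0.0212]
tool_rot: [-3.141, -0.002, -0.001]
ft_force: [0.1, 0.3, -0.6]
opening: 0.0271
```

Call:
{"method": "play_rows", "body": {"targets": [[0,0,0,0,0,0,34],[0,0,0,0,0,0,60],[0,0,0,0,0,0,60],[0,0,0,0,0,-30,60],[0,0,0,0,0,-50,90]]}}

```text
clock: 6.6
ee_pos: [0.6143, 0.1747, 0.1]
tool_rot: [3.141, 0.001, -0.005]
ft_force: [0.5, -0.6, -0.1]
opening: 0.0672
```

Call:
{"method": "play_rows", "body": {"targets": [[0,0,0,0,30,-60,90],[0,0,0,0,50,-30,90],[0,0,0,0,50,0,90],[0,0,0,2,50,0,90],[0,0,0,0,0,0,90]]}}

```text
clock: 7.22
ee_pos: [0.6176, -0.0079, 0.1861]
tool_rot: [3.14, -0.009, -0.0]
ft_force: [-0.9, 0.1, 1.1]
opening: 0.0902
```

```bash
python3 go.py 50; python3 - <<'E'
from plant import bot
import cv2
f=bot.camera('scene')['frame'];cv2.imwrite('pics/a4.png',f[20:320,160:480])
E
```

```text
7.225 [617.6  -7.9 186.1] [ 0.1  0.  -0.3] open 90.2 f [-0.9  0.1  1.1]
```

View pics/a4.png

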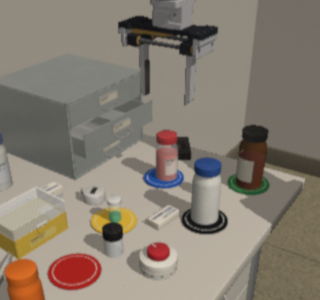

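The vial stands on yellow and the gripper is above the red bottle. I'll go down and grip it.

Call:
{"method": "play_rows", "body": {"targets": [[0,0,0,1,8,0,90],[0,0,0,0,0,0,90]]}}

```text
clock: 7.52
ee_pos: [0.6186, -0.0105, 0.1863]
tool_rot: [-3.141, -0.002, 0.0]
ft_force: [0.2, 0.0, 0.0]
opening: 0.09
```

Call:
{"method": "play_rows", "body": {"targets": [[0,0,0,0,0,40,90],[0,0,0,0,0,50,90],[0,0,0,0,0,34,90],[0,0,0,0,0,0,90]]}}

```text
clock: 8.02
ee_pos: [0.617, -0.0099, 0.0603]
tool_rot: [-3.141, -0.003, 0.006]
ft_force: [-0.4, -0.6, 0.3]
opening: 0.09
```

Call:
{"method": "play_rows", "body": {"targets": [[0,0,0,0,0,0,40],[0,0,0,0,0,0,40],[0,0,0,0,0,0,40],[0,0,0,0,0,0,40],[0,0,0,0,0,0,40]], "force": 25}}

```text
clock: 8.65
ee_pos: [0.6189, -0.0109, 0.0627]
tool_rot: [-3.142, -0.001, -0.001]
ft_force: [1.3, -0.2, 3.0]
opening: 0.0479
```

Call:
{"method": "play_rows", "body": {"targets": [[0,0,0,0,0,-25,40],[0,0,0,0,0,-45,40],[0,0,0,-5,-30,-30,40],[0,0,0,-5,-50,0,40],[0,0,0,-5,-50,0,40]]}}

```text
clock: 9.28
ee_pos: [0.6033, 0.12, 0.1627]
tool_rot: [3.141, -0.001, 0.001]
ft_force: [0.7, -0.0, -1.4]
opening: 0.0479
```

Call:
{"method": "play_rows", "body": {"targets": [[0,0,0,-5,-50,0,40],[0,0,0,-5,-50,0,40],[0,0,0,-5,-50,0,40],[0,0,0,-5,-45,0,40],[0,0,0,0,-21,0,40]]}}

```text
clock: 9.9
ee_pos: [0.582, 0.338, 0.1621]
tool_rot: [-3.141, -0.006, 0.001]
ft_force: [1.5, 0.0, -2.2]
opening: 0.048
```

Call:
{"method": "play_rows", "body": {"targets": [[0,0,0,0,0,0,40],[0,0,0,0,0,0,40]]}}

```text
clock: 10.15
ee_pos: [0.5838, 0.3336, 0.162]
tool_rot: [3.141, -0.001, -0.0]
ft_force: [-0.4, -0.7, -2.2]
opening: 0.0478
```

```bash
python3 - <<'E'
import pickle;from plant import bot
from h import *
d={k:bot.camera(k) for k in('scene','top')}
s=bot.get_state();print(s['clock'],s['ee_pos'],s['opening'],s['ft_force'])
t=d['top']
for n,g,q in(('blue',(.623,-.014),0),('yellow',(.6156,.179),0)):
    m=near(t,n,.005,g,.06)&(np.abs(cloud(t)[...,2]-.005)<.006);print(n,m.sum(),hullfit(t,m,.005,.045))
C=cloud(t);m=(np.hypot(C[...,0]-.6156,C[...,1]-.179)<.04)&(np.abs(C[...,2]-.053)<.005);P=C[m]
print('vial',len(P),P.mean(0) if len(P) else 0)
cv2.imwrite('pics/a5.png',np.hstack([d['scene']['frame'][120:360,100:420],t['frame'][120:360,180:500]]))
E
```

```text
10.25 [0.58399453 0.33341665 0.1622105 ] 0.04787238548580269 [ 0.39658025 -0.18401776 -1.21418335]
blue 44 (array([ 0.70496942, -0.01571402]), np.float64(0.0028012629071999494))Traceback (most recent call last):
  File "<stdin>", line 7, in <module>
  File "h.py", line 25, in hullfit
    pts=np.argwhere(m>0);hull=cv2.convexHull(pts[:,::-1].astype(np.int32))[:,0]
                              ~~~~~~~~~~~~~~~~~~~~~~~~~~~~~~~~~~~~~~~~~~~~^^^^^
TypeError: 'NoneType' object is not subscriptable
```

The arm hides the top view. The position is right at (584, 333.5), so I'll lower and release.

Call:
{"method": "play_rows", "body": {"targets": [[0,0,0,0,0,50,40],[0,0,0,0,0,35,40],[0,0,0,0,0,12,40],[0,0,0,0,0,2.5,40],[0,0,0,0,0,0,40]]}}

```text
clock: 10.88
ee_pos: [0.584, 0.3354, 0.0641]
tool_rot: [-3.141, -0.001, -0.002]
ft_force: [0.6, 0.5, -1.8]
opening: 0.0477
```

Call:
{"method": "play_rows", "body": {"targets": [[0,0,0,0,0,0,56],[0,0,0,0,0,0,90],[0,0,0,0,0,0,90],[0,0,0,0,0,-40,90],[0,0,0,0,0,-60,90]]}}

```text
clock: 11.5
ee_pos: [0.5825, 0.3345, 0.1626]
tool_rot: [3.14, 0.001, -0.004]
ft_force: [0.4, -0.6, -0.3]
opening: 0.0893
```

Call:
{"method": "play_rows", "body": {"targets": [[0,0,0,-20,45,-20,90],[0,0,0,-22,50,0,90],[0,0,0,-22,50,0,90],[0,0,0,-22,50,0,90],[0,0,0,-22,50,0,90]]}}

```text
clock: 12.12
ee_pos: [0.4747, 0.0885, 0.183]
tool_rot: [3.141, 0.001, 0.001]
ft_force: [0.6, -1.1, 0.6]
opening: 0.0902
```

Call:
{"method": "play_rows", "body": {"targets": [[0,0,0,0,8,0,90],[0,0,0,0,0,0,90]]}}

```text
clock: 12.38
ee_pos: [0.4759, 0.0818, 0.1832]
tool_rot: [3.142, -0.001, 0.002]
ft_force: [-0.0, 1.0, -0.4]
opening: 0.09
```

```bash
cat > look.py <<'E'
import sys;from plant import bot;from h import *
d={k:bot.camera(k) for k in('scene','top')}
s=bot.get_state();print(s['clock'],s['ee_pos'].round(4),round(s['opening'],4),s['ft_force'].round(1))
t=d['top'];C=cloud(t)
PAD={'black':(.4705,.0814),'red':(.584,.331),'blue':(.623,-.014),'green':(.454,-.09),'yellow':(.6156,.179)}
for n,g in PAD.items():
    m=near(t,n,.005,g,.055)&(np.abs(C[...,2]-.005)<.006)
    if m.sum()>150:
        x,e=hullfit(t,m,.005,.045);print('pad',n,m.sum(),x.round(4),round(e,4))
    for o,z in(('brown',.130),('red',.107),('blue',.123),('vial',.053)):
        q=C[(np.hypot(C[...,0]-g[0],C[...,1]-g[1])<.045)&(np.abs(C[...,2]-z)<.0045)]
        if len(q)>100:print('   top',o,'on',n,len(q),q.mean(0).round(4))
cv2.imwrite(f'pics/{sys.argv[1]}.png',np.hstack([d['scene']['frame'][100:350,100:440],t['frame'][100:350,180:520]]))
E
python3 look.py a5
```

```text
12.475 [0.4759 0.0833 0.183 ] 0.0904 [-0.6 -0.4 -0.5]
pad black 320 [0.4698 0.0792] 0.0008
pad red 691 [0.5845 0.3314] 0.0011
   top red on red 443 [0.5835 0.3305 0.1072]
pad yellow 1246 [0.6155 0.1788] 0.0007
   top vial on yellow 153 [0.6146 0.1794 0.0537]
```

View pics/a5.png

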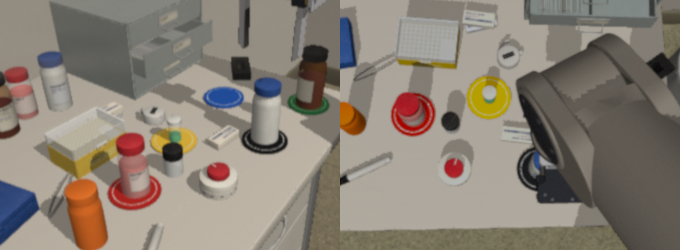

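Red stands within 1 mm of its pad centre. Next: the blue bottle.

Call:
{"method": "play_rows", "body": {"targets": [[0,0,0,-1,3,30,90],[0,0,0,0,0,45,90],[0,0,0,0,0,40,90],[0,0,0,0,0,0,90]]}}

```text
clock: 12.98
ee_pos: [0.4728, 0.0805, 0.0658]
tool_rot: [-3.141, -0.005, 0.008]
ft_force: [0.6, 0.4, 0.7]
opening: 0.0898
```

Call:
{"method": "play_rows", "body": {"targets": [[0,0,0,0,0,0,45],[0,0,0,0,0,0,45],[0,0,0,0,0,0,45],[0,0,0,0,0,0,45],[0,0,0,0,0,0,45]], "force": 30}}

```text
clock: 13.6
ee_pos: [0.4749, 0.079, 0.0683]
tool_rot: [3.142, 0.001, 0.001]
ft_force: [-1.1, -1.1, 8.1]
opening: 0.0525
```

Call:
{"method": "play_rows", "body": {"targets": [[0,0,0,0,0,-25,45],[0,0,0,0,0,-45,45],[0,0,0,0,0,-20,45],[0,0,0,0,0,0,45]]}}

```text
clock: 14.1
ee_pos: [0.4752, 0.0789, 0.1588]
tool_rot: [3.141, 0.0, 0.004]
ft_force: [-0.2, -0.8, -3.4]
opening: 0.0529
```

Call:
{"method": "play_rows", "body": {"targets": [[0,0,0,37,23,0,45],[0,0,0,37,23,0,45],[0,0,0,37,23,0,45],[0,0,0,37,24,0,45],[0,0,0,0,0,0,45]]}}

```text
clock: 14.72
ee_pos: [0.6236, -0.0162, 0.1551]
tool_rot: [-3.141, 0.004, 0.004]
ft_force: [0.4, 0.1, -2.2]
opening: 0.0525
```

Call:
{"method": "play_rows", "body": {"targets": [[0,0,0,0,0,0,45]]}}

```text
clock: 14.85
ee_pos: [0.6215, -0.0134, 0.1562]
tool_rot: [-3.141, -0.002, 0.004]
ft_force: [-0.8, 0.7, -1.5]
opening: 0.0527
```

```bash
python3 look.py a6
```

```text
14.95 [ 0.6216 -0.013   0.1571] 0.0526 [-0.4  0.2 -2.9]
pad black 1164 [0.4695 0.0824] 0.0023
pad red 706 [0.5844 0.3315] 0.001
   top red on red 447 [0.5835 0.3306 0.1073]
pad blue 721 [ 0.6228 -0.0147] 0.0012
pad green 444 [ 0.454  -0.0905] 0.001
   top brown on green 705 [ 0.4526 -0.0823  0.1299]
   top blue on green 108 [ 0.4492 -0.0759  0.125 ]
pad yellow 1257 [0.6156 0.1787] 0.0006
   top vial on yellow 156 [0.6146 0.1793 0.0537]
```

View pics/a6.png

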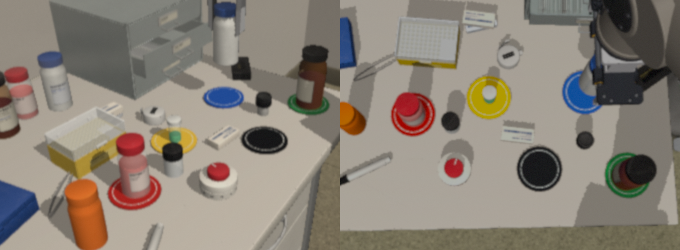

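Blue is held upright above its pad, and all the others are standing. I'll lower it.

Call:
{"method": "play_rows", "body": {"targets": [[0,0,0,1,1,45,45],[0,0,0,0,0,30,45],[0,0,0,0,0,11,45],[0,0,0,0,0,3,45],[0,0,0,0,0,0,45]]}}

```text
clock: 15.58
ee_pos: [0.6241, -0.0146, 0.0698]
tool_rot: [-3.142, -0.001, -0.002]
ft_force: [0.2, 0.2, -3.3]
opening: 0.0524
```

```bash
python3 go.py 50
```

```text
15.575 [624.1 -14.6  69.8] [-0.  -0.1  0. ] open 52.4 f [ 0.2  0.2 -3.3]
```

Call:
{"method": "play_rows", "body": {"targets": [[0,0,0,0,0,1.5,45],[0,0,0,0,0,0,45],[0,0,0,0,0,0,60],[0,0,0,0,0,0,90],[0,0,0,0,0,0,90]]}}

```text
clock: 16.2
ee_pos: [0.6235, -0.0148, 0.0673]
tool_rot: [-3.142, -0.001, 0.0]
ft_force: [-0.6, -0.1, -0.3]
opening: 0.0765
```

Call:
{"method": "play_rows", "body": {"targets": [[0,0,0,0,0,-40,90],[0,0,0,0,0,-50,90],[0,0,0,-20,10,-35,90],[0,0,0,-50,19,0,90],[0,0,0,-50,19,0,90]]}}

```text
clock: 16.82
ee_pos: [0.5023, -0.0633, 0.1924]
tool_rot: [3.142, 0.001, 0.001]
ft_force: [0.0, 0.2, -0.2]
opening: 0.09
```

Call:
{"method": "play_rows", "body": {"targets": [[0,0,0,-51,20,0,90],[0,0,0,0,0,0,90],[0,0,0,0,0,0,90]]}}

```text
clock: 17.2
ee_pos: [0.4532, -0.083, 0.1927]
tool_rot: [3.141, 0.001, 0.002]
ft_force: [-0.2, 0.3, -0.3]
opening: 0.0902
```

```bash
python3 look.py a7
```

```text
17.3 [ 0.4536 -0.0824  0.1924] 0.09 [ 0.  -0.1  0.3]
pad black 1162 [0.4693 0.0828] 0.0023
pad red 702 [0.5845 0.3316] 0.0011
   top red on red 437 [0.5835 0.3307 0.1072]
pad blue 534 [ 0.6224 -0.0145] 0.0013
   top blue on blue 551 [ 0.6227 -0.0141  0.123 ]
pad green 441 [ 0.4539 -0.0905] 0.001
   top brown on green 687 [ 0.4527 -0.0816  0.1299]
pad yellow 1256 [0.6156 0.1786] 0.0006
   top vial on yellow 153 [0.6147 0.1792 0.0534]
```

View pics/a7.png

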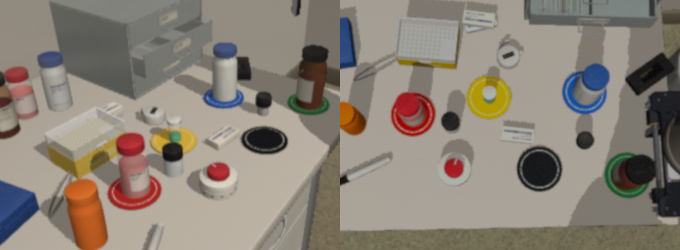

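Blue stands on its pad and the gripper is over the brown bottle.

Call:
{"method": "play_rows", "body": {"targets": [[0,0,0,0,0,40,90],[0,0,0,0,0,50,90],[0,0,0,0,0,32,90],[0,0,0,0,0,0,90]]}}

```text
clock: 17.8
ee_pos: [0.4518, -0.0816, 0.0684]
tool_rot: [-3.139, -0.004, 0.006]
ft_force: [0.3, -0.4, -0.6]
opening: 0.0899
```

Call:
{"method": "play_rows", "body": {"targets": [[0,0,0,0,0,0,48],[0,0,0,0,0,0,48],[0,0,0,0,0,0,48],[0,0,0,0,0,0,48],[0,0,0,0,0,0,48]], "force": 35}}

```text
clock: 18.42
ee_pos: [0.4532, -0.0831, 0.0709]
tool_rot: [3.141, 0.001, 0.002]
ft_force: [0.7, -0.5, 7.7]
opening: 0.0564
```

Call:
{"method": "play_rows", "body": {"targets": [[0,0,0,0,0,-25,48],[0,0,0,0,0,-45,48],[0,0,0,0,0,0,48]]}}

```text
clock: 18.8
ee_pos: [0.4542, -0.0833, 0.1428]
tool_rot: [3.14, 0.0, 0.007]
ft_force: [0.7, -0.4, -2.9]
opening: 0.0565
```

Call:
{"method": "play_rows", "body": {"targets": [[0,0,0,4,-41,0,48],[0,0,0,4,-41,0,48],[0,0,0,4,-41,0,48],[0,0,0,4,-42,0,48],[0,0,0,0,0,0,48]]}}

```text
clock: 19.42
ee_pos: [0.468, 0.085, 0.1396]
tool_rot: [-3.14, -0.008, 0.001]
ft_force: [-1.1, -1.2, -2.8]
opening: 0.0569
```

Call:
{"method": "play_rows", "body": {"targets": [[0,0,0,0,0,30,48],[0,0,0,0,0,25,48],[0,0,0,0,0,10,48],[0,0,0,0,0,3,48],[0,0,0,0,0,0,48]]}}

```text
clock: 20.05
ee_pos: [0.4688, 0.082, 0.0727]
tool_rot: [-3.142, -0.001, -0.001]
ft_force: [-0.5, 0.6, -1.8]
opening: 0.0568
```

Call:
{"method": "play_rows", "body": {"targets": [[0,0,0,0,0,0,48]]}}

```text
clock: 20.18
ee_pos: [0.469, 0.082, 0.073]
tool_rot: [3.142, 0.001, 0.002]
ft_force: [0.1, 0.2, -1.6]
opening: 0.0569
```

Call:
{"method": "play_rows", "body": {"targets": [[0,0,0,0,0,1.5,48],[0,0,0,0,0,0,48],[0,0,0,0,0,0,64],[0,0,0,0,0,0,90],[0,0,0,0,0,0,90]]}}

```text
clock: 20.8
ee_pos: [0.4685, 0.0821, 0.0709]
tool_rot: [-3.142, -0.001, -0.0]
ft_force: [0.6, -0.1, -1.0]
opening: 0.0806
```

Call:
{"method": "play_rows", "body": {"targets": [[0,0,0,0,0,-40,90],[0,0,0,0,0,-50,90],[0,0,0,25,-16,-30,90],[0,0,0,40,-27,0,60],[0,0,0,40,-27,0,60]]}}

```text
clock: 21.42
ee_pos: [0.575, 0.1524, 0.1914]
tool_rot: [3.141, -0.001, 0.002]
ft_force: [0.8, -0.6, -0.1]
opening: 0.0738
```

Call:
{"method": "play_rows", "body": {"targets": [[0,0,0,41,-27,0,60],[0,0,0,0,0,0,60],[0,0,0,0,0,0,60]]}}

```text
clock: 21.8
ee_pos: [0.6138, 0.1791, 0.1904]
tool_rot: [3.141, 0.002, -0.002]
ft_force: [-0.2, -0.6, -0.2]
opening: 0.0603
```

```bash
python3 look.py a8
```

```text
21.9 [0.6139 0.1784 0.1909] 0.0599 [0.3 0.  0.4]
pad black 345 [0.4701 0.0809] 0.0017
   top brown on black 689 [0.4678 0.0823 0.1301]
pad red 694 [0.5845 0.3316] 0.0011
   top red on red 441 [0.5835 0.3308 0.1072]
pad green 961 [ 0.4546 -0.0902] 0.0013
pad yellow 299 [0.6165 0.1788] 0.0003
```

View pics/a8.png

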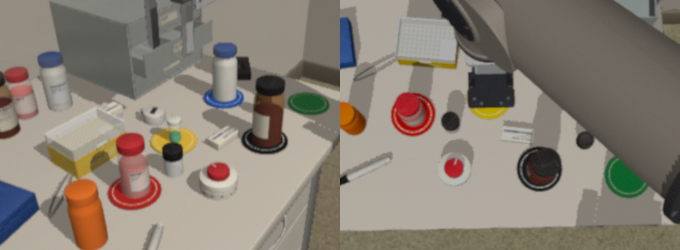

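Brown is centred on black to about 2.5 mm. Now the vial.

Call:
{"method": "play_rows", "body": {"targets": [[0,0,0,1,0,50,60],[0,0,0,0,0,50,60],[0,0,0,0,0,40,60],[0,0,0,0,0,30,60],[0,0,0,0,0,0,60]]}}

```text
clock: 22.52
ee_pos: [0.614, 0.1779, 0.0195]
tool_rot: [3.14, 0.0, -0.004]
ft_force: [-0.2, -0.2, 1.0]
opening: 0.06
```

Call:
{"method": "play_rows", "body": {"targets": [[0,0,0,0,0,0,15],[0,0,0,0,0,0,15],[0,0,0,0,0,0,15],[0,0,0,0,0,0,15],[0,0,0,0,0,0,15]], "force": 12}}

```text
clock: 23.15
ee_pos: [0.6159, 0.1793, 0.0214]
tool_rot: [-3.141, -0.001, -0.002]
ft_force: [-0.6, -1.1, 5.9]
opening: 0.0272
```

Call:
{"method": "play_rows", "body": {"targets": [[0,0,0,0,0,-30,15],[0,0,0,0,0,-50,15],[0,0,0,0,0,-50,15],[0,0,0,0,0,0,15]]}}

```text
clock: 23.65
ee_pos: [0.6172, 0.1801, 0.1547]
tool_rot: [-3.14, -0.001, -0.009]
ft_force: [0.1, 0.4, -0.3]
opening: 0.0271
```

Call:
{"method": "play_rows", "body": {"targets": [[0,0,0,-27,45,0,15],[0,0,0,-27,45,0,15],[0,0,0,-27,45,0,15],[0,0,0,-27,45,0,15],[0,0,0,-27,45,0,15]]}}

```text
clock: 24.28
ee_pos: [0.479, -0.0474, 0.15]
tool_rot: [-3.141, -0.001, 0.002]
ft_force: [0.1, -0.5, -0.4]
opening: 0.0267
```

Call:
{"method": "play_rows", "body": {"targets": [[0,0,0,-27,44,0,15],[0,0,0,0,0,0,15],[0,0,0,0,0,0,15]]}}

```text
clock: 24.65
ee_pos: [0.4536, -0.0898, 0.1505]
tool_rot: [-3.141, -0.0, 0.0]
ft_force: [0.0, -0.4, -0.5]
opening: 0.0268
```

```bash
python3 look.py a9
```

```text
24.75 [ 0.454  -0.0889  0.1506] 0.0274 [ 0.5  1.1 -0.4]
pad black 371 [0.4708 0.0816] 0.002
   top brown on black 692 [0.468  0.0823 0.13  ]
pad red 704 [0.5845 0.3316] 0.001
   top red on red 443 [0.5835 0.3306 0.1071]
pad blue 537 [ 0.6227 -0.0143] 0.0016
   top blue on blue 548 [ 0.6228 -0.0143  0.123 ]
pad green 1319 [ 0.4536 -0.0904] 0.0013
pad yellow 1471 [0.6156 0.1788] 0.0006
```

View pics/a9.png

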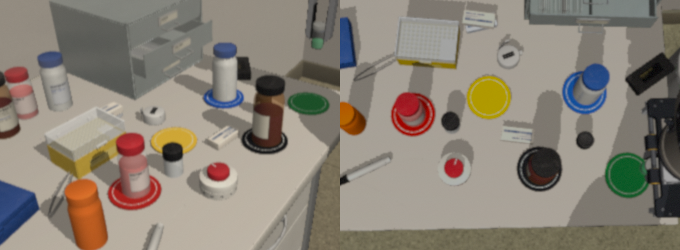

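The vial is held over green. I'll lower, release, rise and back off.

Call:
{"method": "play_rows", "body": {"targets": [[0,0,0,0,1,50,15],[0,0,0,0,0,45,15],[0,0,0,0,0,24,15],[0,0,0,0,0,8,15],[0,0,0,0,0,2,15]]}}

```text
clock: 25.38
ee_pos: [0.4541, -0.0902, 0.0219]
tool_rot: [-3.141, -0.003, -0.0]
ft_force: [1.1, 0.3, -0.4]
opening: 0.027
```

Call:
{"method": "play_rows", "body": {"targets": [[0,0,0,0,0,0,15],[0,0,0,0,0,0,15]]}}

```text
clock: 25.62
ee_pos: [0.4542, -0.0911, 0.0226]
tool_rot: [3.141, 0.001, 0.002]
ft_force: [-0.7, 0.1, -1.2]
opening: 0.0269
```

Call:
{"method": "play_rows", "body": {"targets": [[0,0,0,0,0,1,15],[0,0,0,0,0,0,34],[0,0,0,0,0,0,60],[0,0,0,0,0,0,60],[0,0,0,0,0,-20,60]]}}

```text
clock: 26.25
ee_pos: [0.4527, -0.0907, 0.0401]
tool_rot: [-3.141, -0.002, 0.003]
ft_force: [0.0, 1.1, 0.8]
opening: 0.0584
```

Call:
{"method": "play_rows", "body": {"targets": [[0,0,0,0,0,-50,60],[0,0,0,0,0,-50,60],[0,0,0,0,0,-50,60],[0,0,0,0,50,0,60],[0,0,0,0,50,0,60]]}}

```text
clock: 26.88
ee_pos: [0.4539, -0.1924, 0.1917]
tool_rot: [3.14, 0.002, 0.002]
ft_force: [0.2, -0.1, -0.4]
opening: 0.0597
```

Call:
{"method": "play_rows", "body": {"targets": [[0,0,0,0,50,0,60],[0,0,0,0,50,0,60],[0,0,0,0,0,0,60],[0,0,0,0,0,0,60]]}}

```text
clock: 27.38
ee_pos: [0.4537, -0.2902, 0.1906]
tool_rot: [-3.141, -0.002, 0.0]
ft_force: [-0.3, -0.2, 0.1]
opening: 0.0599
```

```bash
python3 look.py b1
```

```text
27.475 [ 0.454  -0.2897  0.1909] 0.06 [ 0.8  0.4 -0.4]
pad black 389 [0.4706 0.0813] 0.0018
   top brown on black 688 [0.4681 0.0823 0.1299]
pad red 707 [0.5844 0.3317] 0.001
   top red on red 442 [0.5836 0.3305 0.1073]
pad blue 545 [ 0.6226 -0.0142] 0.0016
   top blue on blue 545 [ 0.623  -0.0141  0.123 ]
pad green 1221 [ 0.4533 -0.0891] 0.0015
   top vial on green 168 [ 0.4534 -0.0904  0.0533]
pad yellow 1478 [0.6156 0.1787] 0.0006
```

View pics/b1.png

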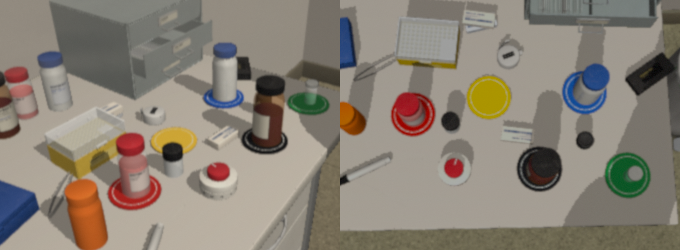

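All four stand on their own pads, and the arm is clear.

```bash
python3 -c "
from plant import bot
print(bot.sign_off())"
```

```text
the job is handed in; nothing more can be done
None
```

All four reagents are on their own pads, and I handed the job in at about 27.5 s on the robot's clock. I parked the vial on yellow, then moved red to red, blue to blue and brown to black, and finally the vial to green.

The last top-camera check had the arm clear and everything released and upright. These are the distances from the axis to the pad centre, against the 13 mm limit:

| Item | Pad | Offset |
|---|---|---|
| Brown bottle | black | about 3 mm |
| Red bottle | red | about 1.5 mm |
| Blue bottle | blue | under 1 mm |
| Green vial | green | about 1 mm |

Each top sat within 0.5 mm of its expected height.

- **Camera disagreement:** in the first measurement, the scene camera put the pads up to 12 mm away from where the top camera did, and read heights about 2–3 mm low. I relied on the top camera. The grasps and placements agreed with it to within about 5 mm.
- **Black pad:** its centre fit was the roughest, with about 2 mm of error.

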